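# Set the charger's edge thumbwheel and start it

### The arm

A 6-joint arm with a two-finger parallel gripper is mounted at the origin on a cart in front of the work surface, level with it; the furniture and walls round the work are solid. World frame = base frame: x ahead of the robot, y to its left, z up, the work surface at z = 0. Lengths are in mm, angles in rad, forces in N, time in s.
With the tool pointing down it reaches from about 350 to 875 mm from the base axis. Payload 4.2 kg.
Tool frame: the origin (TCP) lies at the very end of the fingers, on their centre line; the grasp point (between the pads) lies 19 mm behind it; z points along the fingers, y is the line along which they close (so a half turn about z gives the same grasp; the last joint's range is limited). The gripper opens to 85 mm and grips with 20 to 120 N. Pads are 22 mm wide; open, the fingers measure 114 mm over their backs; the gripper's body (76 mm by 85 mm) begins 54 mm behind the grasp point. The pads swing forward as they close: fully open they stand 13 mm farther back than shut.
Start: joints at [-1.039, 0.385, 0.008, 0, -1.194, -0.259], TCP at [168.41, -601.862, 231.312] pointing down, gripper open.
Joint ranges: [-3.14, 3.14], [-1.21, 2.06], [-1.07, 1.41], [-3.16, 2.05], [-2.99, -0.16], [-3.1, 3.1]. Speed limits (rad/s): [2.79, 2.79, 3.14, 3.14, 3.14, 3.14].

### API

Orientations are given as a unit quaternion [x, y, z, w].
In Python, from bench import read_state, get_image, camera_model, job_done gives the robot as it stands.
- The arm moves only by the shell command python3 -m handwheel 'ROWS'. ROWS is JSON, a list of rows, each a list of 7 numbers: the shift along the tool's x, y, z in m, then the turn, a rotation vector about the tool's x, y, z in rad, then the gripper's target within -1 to 1 (fully open at 1, half-way at 0, shut at -1). In form: [[dx, dy, dz, wx, wy, wz, jaw], ...]. A call has 1 to 10 rows; each row is the pose to reach, as a shift and turn from the pose commanded when the call began, along the tool's axes at that moment; what a row does not reach only later rows make up. A row lasts 1/8 s, in which the tool goes at most 62.5 mm and 10.7 degrees, less where a joint would pass 70% of its speed; a pose out of reach is approached as far as the arm can. A call with a gripper value outside its range is refused whole. The fingers move at their own pace and stop on an object; the grip force is fixed at half the most. Time passes only in rows, so rows that repeat a pose let the fingers close. It gives the time, the measured TCP pose, the force, the opening and the grip force at its end, in the units of the state.
- read_state(): the state, without advancing time (a new reading comes with each control period).
- get_image(name): name is "scene" or "top" or "wrist"; returns (picture, depth): 480x640x3 uint8, blue, green, red; 480x640 float32, mm along the optical axis (not along the pixel's ray), 0 where there is no reading.
- camera_model(name): a dict with "K" (3x3 intrinsics, pixels), "rvec" (rotation vector, rad) and "tvec" (3), from world to camera coordinates, as OpenCV has them; the wrist camera has in their place "hand_eye" (4x4, takes a point from camera to tool coordinates, whose origin is the TCP and whose axes are the flange's). Camera axes: x right, y down, z forward; pixel columns grow to the right and rows downward; lengths in mm; the calibration is good to about 2 mm. A picture is of the moment at which its call begins: read the wrist's pose just before it. camera_model takes no time and is no camera call.
- job_done(): hands the job in; it is judged then, once.
The state is a dict: "clock": time; "joints": joint angles; "joint_vel": joint speeds; "joint_efforts": joint torques, N m; "position": TCP position; "ee_rot": TCP orientation; "contact_force": force on the tool from outside, world axes, zero at the start; "wrist_torque": the same for the moment, N m; "gripper_width": finger opening in mm; "grasp_force": force on a finger pad.
Only numpy, scipy, OpenCV 4.12 (cv2) and the standard library are available. Lean on these libraries where they do the work, as an engineer would, in place of code of your own. Each camera call takes 0.05 s, during which the arm holds its last target. There are 200 camera calls.

### The job

Set the charge rate on the bench battery charger: with a fingertip, gently roll the knurled thumbwheel that peeps out of the narrow slot until the red needle in the scale window points at the green marker (within 2 mm), pressing no harder than about 15 N on the wheel. Then, with the needle set, push the green start button fully down and let it come up again. Do not press start before the needle is set, and leave the jar, the staple box and the spare cell where they are.

Things in the scene. Friction and masses are not known exactly. Their poses are not given: they have to be found in the camera images.
- charger: blue and grey bench battery charger, 150 (x) x 220 (y) x 60 mm high, stands fast. Origin: centre of its underside on the work surface; x away from the robot, y to the left along the scale, z up. The flat top panel is 60 mm above the origin; highest things on it: battery in a cradle at the far edge (16 mm above the panel), markers (9 mm).
- wheel_slot (a point): centre of the slot (11 mm along x, 40 mm along y) in the top panel, on the panel's surface. The thumbwheel's highest point is straight above it, 3.5 to 7.5 mm up: this height differs at every start and is not measured, so find the wheel by feel. Axes as the charger's.
- wheel (a joint): turn of the thumbwheel, rad (-2.5 to 2.5): dark, 22 mm radius, 9 mm wide, knurled, axle along the charger's x. Growing: the rim's top goes to the charger's +y (left) and the needle with it, 16 mm per rad (0.73 mm per mm of rim). Friction holds it; about 1.5 N along the rim turns it, so a fingertip pressed with 4 to 8 N drags it, a lighter one slips; needs several strokes.
- needle_tip (a point): centre of the red needle (22 mm along x, 2.6 mm wide) under the clear window of the scale; it is geared to the wheel and slides along the charger's y. The window (100 mm along y, top 5 mm above the panel) lies beyond the wheel, 45 mm further along x. Charger's axes.
- green_marker_line (a point): pointing edge of the green clip-on marker (14 x 6 mm) on the far side of the window; the needle must come to the same y (in the charger's axes) as this point, within 2 mm.
- amber_marker_line (a point): the same for the amber marker, the setting for another battery; not wanted now. Green and amber lie left and right of the needle at the start, either way round.
- start_button (a joint): travel of the green round start button (24 mm across, in a black housing), m: 0 up, 0.006 fully down; spring, 5 N when fully down. Presses downward.
- start_button_top (a point): centre of the start button's top face, which is level; on the charger's right part.
- jar_screws: clear jar of screws with a black lid, 66 mm across, 90 mm high, standing left of the charger; origin at the centre of its underside. Leave it.
- staple_box: black box of staples, 35 x 62 x 28 mm, right of the charger; origin at the centre of its underside. Leave it.
- spare_cell: dark blue battery cell, 14 x 50 x 14 mm, lying right of the charger; origin at the centre of its underside. Leave it.

How it is judged:
By the outcome, as a careful person would: the job done as asked, in the order asked, and still so for the second after the job is handed in, with the robot touching nothing.
It also fails if it takes over 58 s, if anything falls off the work surface, if the arm or the gripper's body presses on something with over 40 N, if the wrist force passes 120 N, or if a joint passes its speed limit or range.

## Working session

There is one attempt and no reset: what is moved stays moved. The work goes in short steps, Python scripts to look and compute and a shell command to move; the robot and the scene stay as the last step left them, time stands still between calls to the robot, and variables do not carry over. Pictures are saved under pics/ and viewed, at most 10 in all, crops included, and the job is handed in when it is done.

```bash
mkdir -p pics
python3 - <<'E'
from bench import *
import cv2,numpy as np
for n in ["scene","top"]:
    p,d=get_image(n); cv2.imwrite(f"pics/{n}0.png",p); np.save(f"pics/{n}0.npy",d)
    print(n,camera_model(n))
print(camera_model("wrist")); s=read_state(); print(s)
E
```

```text
scene {'K': array([[562.41048974,   0.        , 312.03670585],
       [  0.        , 562.41048974, 244.76900903],
       [  0.        ,   0.        ,   1.        ]]), 'rvec': array([ 1.07353498, -2.22908478,  1.17239973]), 'tvec': array([380.95843497, 303.2057097 , 641.01004017])}
top {'K': array([[485.21843522,   0.        , 314.93477711],
       [  0.        , 485.21843522, 235.09562288],
       [  0.        ,   0.        ,   1.        ]]), 'rvec': array([ 2.16164281, -2.23009388,  0.06826843]), 'tvec': array([ 75.68126325, 538.52544679, 894.51314551])}
{'K': array([[334.14140382,   0.        , 316.42559319],
       [  0.        , 334.14140382, 238.83153775],
       [  0.        ,   0.        ,   1.        ]]), 'hand_eye': array([[ 9.26434576e-04, -9.54096934e-01, -2.99496548e-01,
         7.67271350e+01],
       [ 9.99999523e-01,  9.76183321e-04, -1.64922727e-05,
        -3.16404381e-01],
       [ 3.08098761e-04, -2.99496389e-01,  9.54097384e-01,
        -1.40884303e+02],
       [ 0.00000000e+00,  0.00000000e+00,  0.00000000e+00,
         1.00000000e+00]])}
{'clock': 0.1, 'joints': array([-1.03937661e+00,  3.85465358e-01,  6.77275458e-03, -4.08253640e-04,
       -1.19401689e+00, -2.58619354e-01]), 'joint_vel': array([-4.24541243e-05, -1.16675399e-04,  3.47327010e-03,  1.53202176e-03,
       -6.27082707e-04, -1.03215325e-03]), 'joint_efforts': array([-6.61703671e-04, -3.93319809e+01,  1.88928473e+01,  4.19791415e+00,
       -2.55264225e-03,  3.02236050e-07]), 'position': array([ 168.27462161, -601.38118386,  230.34760082]), 'ee_rot': array([-1.35902968e-01,  9.90721672e-01,  9.55930575e-04, -1.92993472e-04]), 'contact_force': array([0.34175715, 1.20232803, 0.47280476]), 'wrist_torque': array([ 0.0020987 , -0.0257153 ,  0.03285563]), 'grasp_force': 0.0, 'gripper_width': 85.27479366806641}
```

View pics/top0.png

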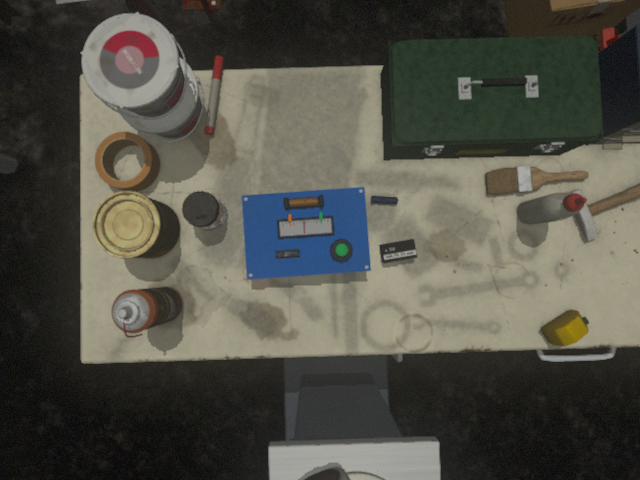

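View pics/scene0.png

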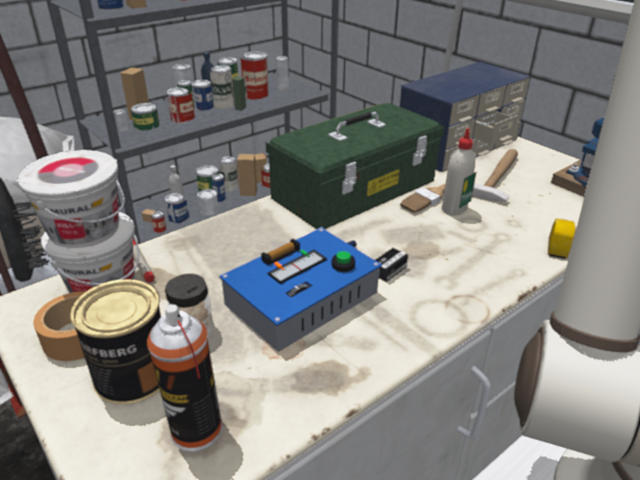

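The top view shows the charger's corners near (243,196), (367,188), (370,270) and (247,277). The slot is at (288,254), the button at (341,250), the needle at about (305,227), the green marker at (321,217) and the amber marker at (290,218). Next I'll enlarge this and back-project it.

```bash
cat > h.py <<'E'
import numpy as np,cv2
from scipy.spatial.transform import Rotation as R
from bench import *
def ray_plane(K,Rcw,c,uv,z):   # Rcw: cam->world, c: cam centre
    uv=np.atleast_2d(uv).astype(float)
    d=np.c_[(uv-[K[0,2],K[1,2]])/[K[0,0],K[1,1]],np.ones(len(uv))]@Rcw.T
    return c+d*((z-c[2])/d[:,2])[:,None]
def fixed(n,uv,z):
    m=camera_model(n); Q=R.from_rotvec(m["rvec"]).as_matrix().T
    return ray_plane(m["K"],Q,-Q@m["tvec"],uv,z)
def wrist(s,uv,z):
    m=camera_model("wrist"); H=m["hand_eye"]; T=R.from_quat(s["ee_rot"]).as_matrix()
    return ray_plane(m["K"],T@H[:3,:3],s["position"]+T@H[:3,3],uv,z)
E
python3 - <<'E'
from h import *
np.set_printoptions(suppress=True,precision=1)
c=fixed("top",[[243,196],[367,188],[370,270],[247,277]],60); print(c, c.mean(0))
print(fixed("top",[[288,254],[341,250],[305,227],[321,217],[290,218]],62))
print(R.from_quat(read_state()["ee_rot"]).as_matrix())
p=cv2.imread("pics/top0.png")[185:285,235:375]; cv2.imwrite("pics/c.png",cv2.resize(p,None,fx=5.5,fy=5.5,interpolation=cv2.INTER_CUBIC))
E
```

```text
[[612.1 185.5  60. ]
 [619.7 -36.7  60. ]
 [473.1 -36.6  60. ]
 [467.5 181.8  60. ]] [543.1  73.5  60. ]
[[505.9 108.   62. ]
 [510.1  13.8  62. ]
 [553.   76.4  62. ]
 [569.9  47.4  62. ]
 [569.8 102.6  62. ]]
[[-1.  -0.3 -0. ]
 [-0.3  1.   0. ]
 [ 0.   0.  -1. ]]
```

View pics/c.png

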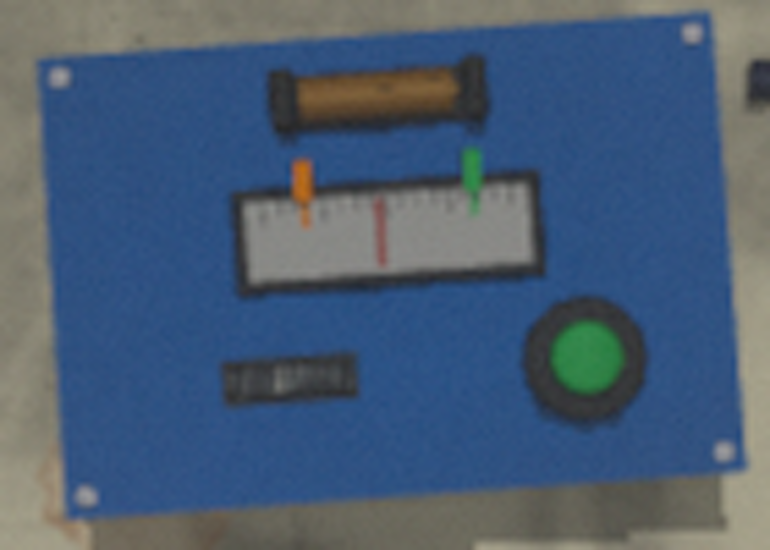

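The green marker is about 29 mm to the right of the needle. I'll close the gripper and go above the slot with the tool's x axis along the charger's −y, so the 22 mm tip width lies along the rim.

```bash
cat >> h.py <<'E'
def plan(target,xang):  # shift in tool axes (m), turn about tool (rotvec) to point down with tool x at xang deg
    s=read_state(); T=R.from_quat(s["ee_rot"]); a=np.radians(xang)
    x=np.array([np.cos(a),np.sin(a),0]); z=np.array([0,0,-1.]); G=R.from_matrix(np.c_[x,np.cross(z,x),z])
    print("shift",np.round(T.inv().apply(np.array(target)-s["position"])/1000,4),"turn",np.round((T.inv()*G).as_rotvec(),4))
def st():
    s=read_state(); print(s["clock"],s["position"].round(2),s["contact_force"].round(2),s["gripper_width"]); return s
E
python3 -c "
from h import *
plan([500,80,200],-88.3)"
```

```text
shift [-0.503   0.5668  0.0314] turn [ 1.7000e-03  1.2000e-03 -1.3278e+00]
```

```bash
python3 -m handwheel '[[-0.503,0.567,0.031,0,0,-1.328,-1],[-0.503,0.567,0.031,0,0,-1.328,-1],[-0.503,0.567,0.031,0,0,-1.328,-1],[-0.503,0.567,0.031,0,0,-1.328,-1],[-0.503,0.567,0.031,0,0,-1.328,-1],[-0.503,0.567,0.031,0,0,-1.328,-1],[-0.503,0.567,0.031,0,0,-1.328,-1],[-0.503,0.567,0.031,0,0,-1.328,-1],[-0.503,0.567,0.031,0,0,-1.328,-1],[-0.503,0.567,0.031,0,0,-1.328,-1]]'; python3 -c "
from h import *
plan([500,80,170],-88.3)"
```

```text
clock: 1.35
position: [441.9, -38.3, 205.7]
ee_rot: [0.718, -0.696, 0.0, -0.0]
contact_force: [0.8, -1.4, 0.2]
gripper_width: -0.1
grasp_force: 0.0
shift [-0.1164 -0.0617  0.0358] turn [-0.0002  0.0001  0.0008]
```

```bash
python3 -m handwheel '[[-0.116,-0.062,0.036,0,0,0,-1],[-0.116,-0.062,0.036,0,0,0,-1],[-0.116,-0.062,0.036,0,0,0,-1],[-0.116,-0.062,0.036,0,0,0,-1]]'
python3 - <<'E'
from h import *
s=read_state();p,d=get_image("wrist");cv2.imwrite("pics/w1.png",p);np.savez("pics/w1.npz",d=d,position=s["position"],ee_rot=s["ee_rot"]);st()
E
```

```text
clock: 1.85
position: [499.7, 77.8, 169.0]
ee_rot: [0.718, -0.696, -0.0, 0.001]
contact_force: [-0.8, 0.0, 0.8]
gripper_width: -0.2
grasp_force: 0.0
1.9 [499.57  77.   169.51] [-0.69 -0.41  0.88] 0.05627077072617144
```

View pics/w1.png

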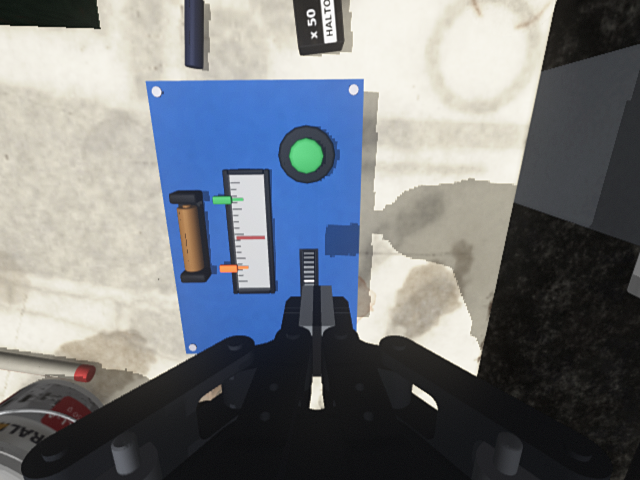

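The wrist view shows the needle at about (250,237), the green tip at (243,199), the slot's right end at (309,249) and the button at (306,156). The fingertip hides part of the slot.

Run:
```python
from h import *
np.set_printoptions(suppress=True,precision=1)
f=np.load("pics/w1.npz"); s=dict(position=f["position"],ee_rot=f["ee_rot"])
print("corners FR,BR",wrist(s,[[147,80],[363,80],[186,352]],60))
print("needle base",wrist(s,[[265,238]],63),"green",wrist(s,[[243,199]],65),"amber",wrist(s,[[247,267]],65))
print("slot end",wrist(s,[[309,249]],60)); d=f["d"]; print("btn",wrist(s,[[306,156]],70))
print(d[150:160,300:310].mean(),d[100:110,300:310].mean(), d[120:125,200:210].mean())
# back-project button depth height
m=camera_model("wrist");H=m["hand_eye"];T=R.from_quat(s["ee_rot"]).as_matrix()
for u,v in [(306,156),(326,135),(220,130),(309,262),(309,270),(309,255),(330,200),(250,260),(60,200)]:
    D=np.median(d[v-1:v+2,u-1:u+2]); k=np.linalg.inv(m["K"])@[u,v,1]*D
    print((u,v),T@(H[:3,:3]@k+H[:3,3])+s["position"])
p=cv2.imread("pics/w1.png")[140:300,190:350]; cv2.imwrite("pics/c1.png",cv2.resize(p,None,fx=3.7,fy=3.7,interpolation=cv2.INTER_CUBIC))
print("top slot",fixed("top",[[235+290/5.5-.4,185+379/5.5-.4],[235+587/5.5-.4,185+357/5.5-.4]],[62,70]))
```

```text
corners FR,BR [[618.4 -30.7  60. ]
 [471.2 -35.4  60. ]
 [610.3 186.5  60. ]]
needle base [[539.2  78.8  63. ]] green [[554.7  48.4  65. ]] amber [[553.4 102.5  65. ]]
slot end [[505.   87.7  60. ]]
btn [[508.7  15.6  70. ]]
218.72859 234.29498 237.60112
(306, 156) [508.5  15.   80. ]
(326, 135) [495.3   1.2  69.1]
(220, 130) [571.    0.2  58.2]
(309, 262) [504.7  98.6  60.5]
(309, 270) [504.5 104.5  62.7]
(309, 255) [504.9  94.1  56.4]
(330, 200) [490.   48.3  58.7]
(250, 260) [551.2  97.2  63.4]
(60, 200) [741.6  67.8  -2.4]
top slot [[506.8 109.1  62. ]
 [510.7  13.7  70. ]]
```

View pics/c1.png

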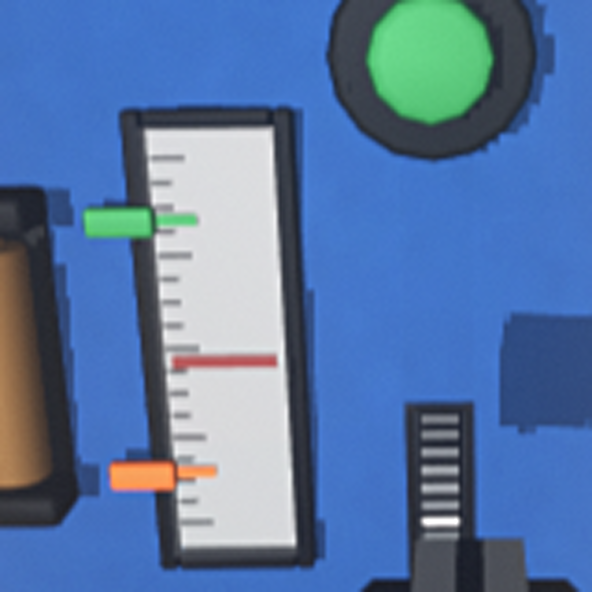

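```bash
python3 -c "
from h import *
plan([505.5,117,72],-88)"
```

```text
shift [-0.0398 -0.0072  0.0975] turn [ 0.0012 -0.0005 -0.005 ]
```

```bash
python3 -m handwheel '[[-0.04,-0.007,0.05,0,0,-0.005,-1],[-0.04,-0.007,0.085,0,0,-0.005,-1],[-0.04,-0.007,0.097,0,0,-0.005,-1],[-0.04,-0.007,0.097,0,0,-0.005,-1],[-0.04,-0.007,0.097,0,0,-0.005,-1]]'; python3 -m handwheel '[[0,0,0.001,0,0,0,-1],[0,0,0.002,0,0,0,-1],[0,0,0.003,0,0,0,-1],[0,0,0.003,0,0,0,-1]]'
```

```text
clock: 2.52
position: [507.0, 117.5, 74.5]
ee_rot: [0.719, -0.695, 0.001, -0.002]
contact_force: [0.5, -0.2, -0.3]
gripper_width: 0.3
grasp_force: 0.0
clock: 3.02
position: [505.9, 117.7, 69.7]
ee_rot: [0.719, -0.695, -0.0, 0.0]
contact_force: [-0.9, -0.3, -0.5]
gripper_width: -0.5
grasp_force: 0.0
```

```bash
for i in 1 2 3; do python3 -m handwheel '[[0,0,0.001,0,0,0,-1],[0,0,0.001,0,0,0,-1],[0,0,0.001,0,0,0,-1]]' | grep -E "pos|force"; done
```

```text
position: [505.9, 117.7, 68.7]
contact_force: [-0.6, -0.3, -0.1]
grasp_force: 0.0
position: [505.9, 117.7, 67.8]
contact_force: [-0.7, -0.8, 0.2]
grasp_force: 0.0
position: [505.9, 117.7, 66.8]
contact_force: [0.9, 0.2, 0.7]
grasp_force: 0.0
```

```bash
python3 -m handwheel '[[0,0,0.001,0,0,0,-1],[0,0,0.001,0,0,0,-1],[0,0,0.001,0,0,0,-1]]' | grep -E "pos|force"
```

```text
position: [505.9, 117.7, 65.8]
contact_force: [-1.2, 0.1, -0.6]
grasp_force: 0.0
```

```bash
python3 -m handwheel '[[0,0,0.0005,0,0,0,-1],[0,0,0.0005,0,0,0,-1],[0,0,0.0005,0,0,0,-1]]' | grep -E "pos|force"
```

```text
position: [505.9, 117.7, 65.3]
contact_force: [-0.1, -0.1, 0.6]
grasp_force: 0.0
```

```bash
for i in 1 2; do python3 -m handwheel '[[0,0,0.0005,0,0,0,-1],[0,0,0.0005,0,0,0,-1],[0,0,0.0005,0,0,0,-1]]' | grep -E "pos|t_force"; done
```

```text
position: [506.0, 117.7, 65.1]
contact_force: [-1.5, 0.2, 3.7]
position: [506.0, 117.7, 65.0]
contact_force: [-2.3, -1.2, 8.2]
```

The tip touches the wheel at z ≈ 65.1, and stiffness is about 9 N per mm of commanded travel. I'll ease off 0.2 mm and make the first stroke to the right.

```bash
python3 -m handwheel '[[0.003,0,-0.0002,0,0,0,-1],[0.007,0,-0.0002,0,0,0,-1],[0.009,0,-0.0002,0,0,0,-1],[0.009,0,-0.0002,0,0,0,-1]]' | grep -E "pos|t_force"
python3 - <<'E'
from h import *
s=read_state();p,d=get_image("wrist");cv2.imwrite("pics/w2.png",p[150:400,150:400]);st()
hsv=cv2.cvtColor(p,cv2.COLOR_BGR2HSV)
m=((hsv[...,0]<6)|(hsv[...,0]>174))&(hsv[...,1]>110)&(hsv[...,2]>60)
n,l,stt,c=cv2.connectedComponentsWithStats(m.astype(np.uint8))
for i in range(1,n):
    if stt[i,4]>30: print(stt[i],c[i])
E
```

```text
position: [506.4, 108.8, 65.1]
contact_force: [-2.8, 0.1, 6.2]
6.2 [506.37 108.84  65.06] [-1.92  0.63  6.53] 0.15096511476433355
[195 224  49   5 237] [219.36708861 226.05063291]
[  0 418  14  25 251] [  5.187251   428.47410359]
```

View pics/w2.png

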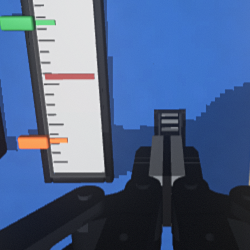

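The needle has moved about 6 mm to the right, as expected: needle at (219,226), green tip at (192,172). I'll carry on.

```bash
cat >> h.py <<'E'
def gap():
    s=read_state();p,_=get_image("wrist");hsv=cv2.cvtColor(p,cv2.COLOR_BGR2HSV);h,S,V=hsv[...,0],hsv[...,1],hsv[...,2]
    def comps(m):
        n,l,q,c=cv2.connectedComponentsWithStats(m.astype(np.uint8)); return [(q[i],l==i,c[i]) for i in range(1,n) if q[i,4]>30]
    nd=[c for c in comps(((h<6)|(h>174))&(S>110)&(V>60)) if c[0][2]>4*c[0][3]]
    gr=[c for c in comps((h>45)&(h<80)&(S>90)&(V>60)) if 15<c[0][2]<60 and c[0][3]<25]
    for q,_,c in nd+gr: print("comp",q,c.round(1))
    q,l,c=nd[0]; g,gl,_=gr[0]
    ys,xs=np.nonzero(gl); k=(xs>=xs.max()-6)&(xs<xs.max()); gp=[xs[k].mean(),ys[k].mean()]
    ys,xs=np.nonzero(l); k=xs<xs.min()+15; npx=[xs[k].mean(),ys[k].mean()]
    a=wrist(s,npx,63)[0]; b=wrist(s,gp,64)[0]; ax=np.array([-.035,.999,0])
    print("px",npx,gp,"needle-green mm",(a-b)@ax)
    return p
E
python3 -m handwheel '[[0.004,0,0,0,0,0,-1],[0.008,0,0,0,0,0,-1],[0.011,0,0,0,0,0,-1],[0.011,0,0,0,0,0,-1]]' | grep -E "pos|t_force"; python3 -c "
from h import *
gap()"
```

```text
position: [506.9, 97.6, 64.4]
contact_force: [1.2, 0.4, 2.2]
comp [196 233  48   5 202] [218.6 234.6]
comp [153 193  55  15 564] [175.1 199.6]
px [np.float64(202.64285714285714), np.float64(234.85714285714286)] [np.float64(203.5), np.float64(199.0)] needle-green mm 16.29670669726304
```

```bash
python3 -m handwheel '[[0,0,-0.006,0,0,0,-1],[-0.01,0,-0.006,0,0,0,-1],[-0.02,0,-0.006,0,0,0,-1],[-0.02,0,-0.006,0,0,0,-1],[-0.02,0,-0.003,0,0,0,-1],[-0.02,0,-0.002,0,0,0,-1],[-0.02,0,-0.001,0,0,0,-1],[-0.02,0,-0.0005,0,0,0,-1],[-0.02,0,0,0,0,0,-1],[-0.02,0,0,0,0,0,-1]]' | grep -E "pos|t_force"
```

```text
position: [506.0, 117.5, 65.1]
contact_force: [-1.9, -0.8, 4.3]
```

```bash
python3 -m handwheel '[[0.004,0,0,0,0,0,-1],[0.008,0,0,0,0,0,-1],[0.012,0,0,0,0,0,-1],[0.016,0,0,0,0,0,-1],[0.018,0,0,0,0,0,-1],[0.018,0,0,0,0,0,-1]]' | grep -E "pos|t_force"; python3 -c "
from h import *
gap()"
```

```text
position: [506.7, 99.5, 64.7]
contact_force: [-0.8, 0.2, 5.2]
comp [192 200  50   5 230] [215.  201.9]
comp [152 188  55  15 555] [173.5 195.2]
px [np.float64(199.0), np.float64(202.0)] [np.float64(202.5), np.float64(194.5)] needle-green mm 3.436807644847429
```

```bash
python3 -m handwheel '[[0,0,-0.006,0,0,0,-1],[-0.012,0,-0.006,0,0,0,-1],[-0.012,0,-0.006,0,0,0,-1],[-0.012,0,-0.002,0,0,0,-1],[-0.012,0,-0.001,0,0,0,-1],[-0.012,0,-0.0005,0,0,0,-1],[-0.012,0,0,0,0,0,-1],[-0.012,0,0,0,0,0,-1],[-0.0095,0,0,0,0,0,-1],[-0.007,0,0,0,0,0,-1]]' | grep -E "pos|t_force"; python3 -m handwheel '[[0,0,0,0,0,0,-1],[0,0,-0.006,0,0,0,-1],[0.03,0,-0.045,0,0,0,-1],[0.05,0,-0.085,0,0,0,-1],[0.05,0,-0.085,0,0,0,-1],[0.05,0,-0.085,0,0,0,-1]]' ; python3 -c "
from h import *
p=gap(); cv2.imwrite('pics/w3.png',cv2.resize(p[60:260,160:360],None,fx=3,fy=3,interpolation=cv2.INTER_CUBIC))"
```

```text
position: [506.1, 106.7, 65.1]
contact_force: [-3.6, 2.0, 7.0]
clock: 10.8
position: [507.7, 56.6, 149.1]
ee_rot: [0.719, -0.695, -0.0, 0.0]
contact_force: [-0.1, -0.6, -1.0]
gripper_width: 0.1
grasp_force: 0.0
comp [250 232  20   3  52] [258.6 232.8]
comp [218 231  32   9 194] [230.7 234.7]
px [np.float64(256.64285714285717), np.float64(232.92857142857142)] [np.float64(245.5), np.float64(234.0)] needle-green mm -0.49233772004503906
```

View pics/w3.png

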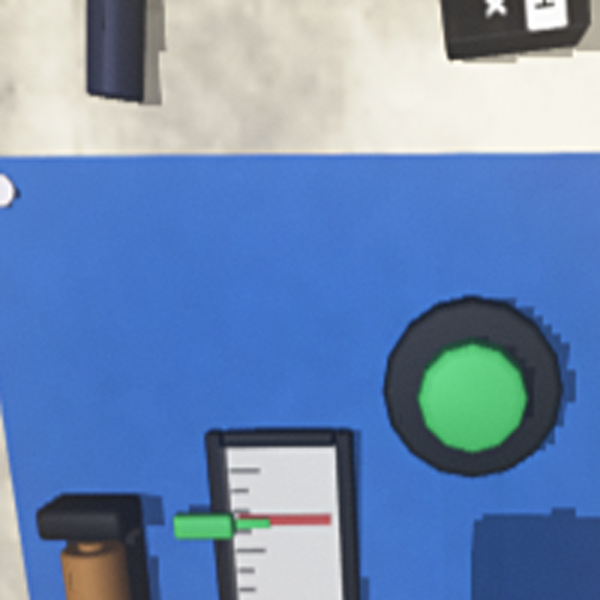

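The needle and the green tip look aligned to within about 0.5 mm. I'll check once more with the camera straight above them, to rule out parallax.

```bash
python3 -m handwheel '[[-0.05,0,-0.02,0,0,0,-1],[-0.072,0,-0.02,0,0,0,-1],[-0.072,0,-0.02,0,0,0,-1],[-0.072,0,-0.02,0,0,0,-1]]' | grep pos; python3 -c "
from h import *
gap(); plan([509,14.5,95],-88)"
```

```text
position: [504.9, 128.4, 168.3]
comp [248 127  20   2  39] [257.7 127.5]
comp [216 123  32  10 201] [228.1 127.5]
px [np.float64(255.24137931034483), np.float64(127.51724137931035)] [np.float64(243.5), np.float64(127.5)] needle-green mm -0.01787953538449765
shift [ 0.1136 -0.0002  0.0736] turn [ 0.002  -0.0011 -0.0001]
```

The needle is set, with an error of about 0 mm. Now the button.

```bash
python3 -m handwheel '[[0.06,0,0,0,0,0,-1],[0.114,0,0.04,0,0,0,-1],[0.114,0,0.073,0,0,0,-1],[0.114,0,0.073,0,0,0,-1],[0.114,0,0.073,0,0,0,-1]]' | grep pos;  python3 -m handwheel '[[0,0,0.004,0,0,0,-1],[0,0,0.008,0,0,0,-1],[0,0,0.011,0,0,0,-1],[0,0,0.011,0,0,0,-1],[0,0,0.011,0,0,0,-1]]' | grep -E "pos|t_force"
```

```text
position: [510.5, 14.9, 97.5]
position: [509.6, 14.8, 85.5]
contact_force: [0.0, 0.4, -0.3]
```

```bash
for i in 1 2 3 4; do python3 -m handwheel '[[0,0,0.001,0,0,0,-1],[0,0,0.002,0,0,0,-1],[0,0,0.002,0,0,0,-1]]' | grep -E "pos|t_force"; done
```

```text
position: [509.5, 14.7, 83.4]
contact_force: [-0.4, 0.5, 0.2]
position: [509.6, 14.7, 81.6]
contact_force: [-0.8, 0.4, 1.1]
position: [509.6, 14.7, 79.6]
contact_force: [-0.2, -0.3, 3.1]
position: [509.6, 14.7, 77.5]
contact_force: [-1.6, 0.4, 4.8]
```

```bash
for i in 1 2 3; do python3 -m handwheel '[[0,0,0.0007,0,0,0,-1],[0,0,0.001,0,0,0,-1],[0,0,0.001,0,0,0,-1]]' | grep -E "pos|t_force"; done
```

```text
position: [509.6, 14.7, 76.5]
contact_force: [-0.8, -0.7, 4.4]
position: [509.6, 14.8, 76.0]
contact_force: [-2.9, -0.0, 8.1]
position: [509.7, 14.7, 75.9]
contact_force: [-4.2, 0.4, 14.4]
```

The button has bottomed out: 14 N with no further travel. I'll release, lift clear and check.

```bash
python3 -m handwheel '[[0,0,0,0,0,0,-1],[0,0,-0.005,0,0,0,-1],[0,0,-0.02,0,0,0,-1],[-0.04,0,-0.06,0,0,0,-1],[-0.08,0,-0.1,0,0,0,-1],[-0.11,0,-0.1,0,0,0,-1],[-0.11,0,-0.1,0,0,0,-1],[-0.11,0,-0.1,0,0,0,-1]]'
python3 - <<'E'
from h import *
p=gap(); s=read_state(); _,d=get_image("wrist")
hsv=cv2.cvtColor(p,cv2.COLOR_BGR2HSV);m=((hsv[...,0]>45)&(hsv[...,0]<80)&(hsv[...,1]>90)).astype(np.uint8)
n,l,q,c=cv2.connectedComponentsWithStats(m); i=1+q[1:,4].argmax(); u,v=c[i]
M=camera_model("wrist");H=M["hand_eye"];T=R.from_quat(s["ee_rot"]).as_matrix()
k=np.linalg.inv(M["K"])@[u,v,1]*np.median(d[l==i]); print("button",T@(H[:3,:3]@k+H[:3,3])+s["position"])
E
```

```text
clock: 16.27
position: [505.2, 124.2, 174.0]
ee_rot: [0.719, -0.695, -0.0, 0.001]
contact_force: [-0.0, -0.0, 0.7]
gripper_width: -0.2
grasp_force: 0.0
comp [251 133  19   2  38] [260.  133.5]
comp [219 129  31  10 188] [230.5 133.5]
px [np.float64(258.0), np.float64(133.5)] [np.float64(245.5), np.float64(133.5)] needle-green mm -0.008471926697689378
button [508.78490772  14.75238081  80.0257791 ]
```

The needle still points at green, and the button is back up at z ≈ 80, as before. Handing in.

```bash
python3 -c "
from bench import job_done
print(job_done())"
```

```text
the job is handed in; nothing more can be done
None
```

The needle is set on the green marker (measured error about 0 mm). After that I pushed the start button fully down and it came back up; highest force read was about 8 N on the wheel, and the job was handed in at about 16 s.

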